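# Seat a welded machine foot on the jig's dowel and hold it down for tacking

### The arm

A 6-joint arm with a two-finger parallel gripper is mounted at the origin on the work surface. World frame = base frame: x ahead of the robot, y to its left, z up, the work surface at z = 0. Lengths are in m, angles in rad, forces in N, time in s.
With the tool pointing down it reaches from about 0.35 to 0.775 m from the base axis. Payload 5.5 kg.
Tool frame: the origin (TCP) lies at the very end of the fingers, on their centre line; the grasp point (between the pads) lies 19 mm behind it; z points along the fingers, x is the direction in which the jaws open and shut, and the axes are right-handed (so a half turn about z gives the same grasp; the last joint's range is limited). The gripper opens to 85 mm and grips with 20 to 120 N. Pads are 22 mm wide; open, the fingers measure 114 mm over their backs; the gripper's body (76 mm by 85 mm) begins 54 mm behind the grasp point. The pads swing forward as they close: fully open they stand 13 mm farther back than shut.
Start: joints at [1.118, 0.313, 0.046, 1.304, 0, 1.431], TCP at [0.177, 0.547, 0.231] pointing down, gripper open.
Joint ranges: [-2.76, 2.76], [-0.86, 1.69], [-1.03, 1.26], [-2.2, 2.34], [-1.47, 1.5], [-3.14, 3.14]. Speed limits (rad/s): [2.57, 2.57, 3.14, 3.14, 3.14, 3.14].

### API

Orientations are given as a unit quaternion [w, x, y, z].
In Python, from workcell import monitor, eyes, ticket gives the robot as it stands.
- The arm moves only by the tool send_rows, never from a script. Its argument "targets" is a list of rows, each a list of 5 numbers: the shift along the world's x, y, z in m, then the turn about the world's z in degrees, then the closure in counts, from 0 (fully open) to 255 (shut). A call has 1 to 12 rows; each row shifts and turns the commanded pose from where the row before left it; what a row does not reach is not made up. A row lasts 1/10 s, in which the tool goes at most 50 mm and 8.59 degrees, less where a joint would pass 70% of its speed; a pose out of reach is approached as far as the arm can. A call is refused whole if a number of a shift passes 0.05 or a number of a turn 8.59, either way. A call with a gripper value outside its range is refused whole. The fingers move at their own pace and stop on an object; "newtons" is the grip in N (left out, the last holds). Time passes only in rows, so rows that do not move let the fingers close. It gives the time, the measured TCP pose, the force and the opening at its end, in the units of the state.
- monitor.get_state(): the state, without advancing time (a new reading comes with each control period).
- eyes.read_camera(name): name is "scene" or "top" or "wrist"; returns a dict with "img" (480x640x3 uint8, red, green, blue), "z_map" (480x640 float32, m along the optical axis (not along the pixel's ray), 0 where there is no reading), "camera_matrix" (3x3 intrinsics, pixels), "pose" (4x4, takes a point from camera to world coordinates); the wrist camera has in their place "T_tool_cam" (4x4, takes a point from camera to tool coordinates, whose origin is the TCP and whose axes are the tool frame's). Camera axes: x right, y down, z forward; pixel columns grow to the right and rows downward; lengths in m; the calibration is good to about 2 mm. A picture is of the moment at which its call begins: read the wrist's pose just before it.
- ticket.hand_in(): hands the job in, once; it reports no verdict.
Trained networks look in the newest picture that a camera, given by its name, has taken for a name from the list of things; names that differ only in an ending like _2 or _b are one class to them, and where a whole thing is asked for, a point or a joint stands for the part that bears it (a point fixed in the world has none). Each returns a list of dicts, best first, with "conf" (0 to 1); they miss things now and then, are a little off and sometimes report something else, mostly with a low value. They report only what shows in the picture. A call takes as long as a camera call. They do not tell look-alikes from the thing itself.
- eyes.spot_in(name, camera): "xyz" ([x, y, z] in m, in world coordinates, good to about 4 mm: the middle of the surface that is visible of it).
- eyes.tip_of(name, camera): "xyz" ([x, y, z] in m, in world coordinates, good to about 4 mm: a listed point, or the origin of a listed thing).
The state is a dict: "clock": time; "joint_pos": joint angles; "qvel": joint speeds; "tau": joint torques, N m; "tcp_pos": TCP position; "orientation": TCP orientation; "wrist_force": force on the tool from outside, world axes, zero at the start; "ft_torque": the same for the moment, N m; "finger_gap": finger opening in m.
Only numpy, scipy, OpenCV 4.12 (cv2) and the standard library are available. Lean on these libraries where they do the work, as an engineer would, in place of code of your own. Each camera call takes 0.05 s, during which the arm holds its last target.

### The job

Fetch the machine foot with the square leg to the tacking jig, long side along the fence, and work it along there until it drops over the jig's dowel, which the foot itself hides from view. Then press it down against the spring lifters until it is fully home on the rest bars, level and square with the fence, and finish still holding it pressed down there, ready for the tack weld. Leave the other things on the bench where they lie.

Things in the scene. Friction and masses are not known exactly. Their poses are not given: they have to be found in the camera images.
- foot_center (a point): Machine foot, bare steel, 0.4 to 0.6 kg, upright, 64 mm high: flange 100 (x) x 80 (y) x 6 mm at the bottom, on its middle a closed square leg 40 x 40 mm, faces along x and y, from 6 to 64 mm up. Grasp the leg from above by either pair of faces. This point: on the leg's axis, half-way up (32 mm above the underside). x along the 100 mm side, z up. Either way round is right on the jig.
- foot_hole (a point): The foot's locating hole, in the middle of its underside (32 mm straight below foot_center), same axes: 14 mm, round, through the 6 mm flange into the hollow leg, so unseen from above. It fits over the jig's dowel. The two 10 mm bolt holes 41 mm to either side along x are not for the dowel.
- jig_seat (a point): Tacking jig, fixed: dark steel base plate 220 x 150 x 15 mm with two flat rest bars, each 150 mm along x and 16 mm wide, at y = +28 and -28 mm. This point: middle of the jig, level with the bars' tops (25 mm above the bench). x along bars and fence, y towards the fence, z up. Foot home: underside on the bars, foot centre 32 mm above this height, hole on the dowel.
- jig_slot (a point): Middle of the slot in the jig's base plate, 10 mm below and in line with jig_seat, same axes. In it stands the dowel, a fixed upright 12 mm steel pin on a 20 mm collar, at y = 0 and anywhere from x = -12 to +12 mm: its place differs each time and is not given. Its tip is 11.5 mm above the rest bars; the top 3 mm taper to a 6 mm flat.
- jig_lifters (a point): Middle, at top height, of the jig's four spring lifters: 9 mm brass buttons in the rest bars at x = +30 and -30, y = +28 and -28 mm, standing 6 mm above the bars (dowel's tip: 5.5 mm higher). They carry the foot's weight; pushing them flush with the bars takes about 15 N in all, the foot's weight included. They lift the foot again if it is let go. Same axes as jig_seat.
- jig_fence (a point): Middle of the top edge of the fence's inner face: a steel bar 190 mm long on the jig's +y side, inner face 42 mm from the dowel's line (a seated foot's long side clears it by 2 mm), top 15 mm above the rest bars. Same axes as jig_seat.
- round_spot (a point): A different foot, to be left alone: round flange 96 mm wide and 6 mm thick, round tube 42 mm, 64 mm high in all. This point is on its axis, 32 mm up.
- channel_spot (a point): A folded sheet-metal channel, to be left alone: 90 x 54 mm, 42 mm high, open at the top. This point is 21 mm up, in the middle; x along the 90 mm.
- brush_spot (a point): A wire brush, to be left alone, lying on its side: wooden stock 270 x 28 mm, 18 mm high, bristles on its +y side to 36 mm from the middle line. This point is in the stock's middle, 9 mm up; x along the stock.
Things that resemble listed ones, but are neither listed nor needed, are in the scene too. Leave any turquoise or yellow look-alike of the part that bears foot_center alone.

How it is judged:
On the way, in this order (a step that is already met when the one before it is completed fails the run):
1. the foot has been carried over the jig, above the dowel's tip or resting on it (horizontal distance between foot_center and jig_seat below 0.06 m and z of foot_center in the frame of jig_seat above 0.042 m).
2. the foot has dropped over the dowel: level, its underside clearly below the dowel's tip (z of foot_center in the frame of jig_seat below 0.0395 m and angle between foot_center's own z axis and vertical below 0.06 rad and x of foot_center in the frame of jig_seat between -0.016 and 0.016 m and y of foot_center in the frame of jig_seat between -0.004 and 0.004 m).
At the end, for the whole second after the job is handed in: The foot is on the dowel and pressed home: underside within 1.8 mm of the rest bars, level (2.3 degrees), its long side along the fence within 3.5 degrees, still, and the robot still holds it down against the lifters with at least 4 N on it (z of foot_center in the frame of jig_seat between 0.029 and 0.0338 m and x of foot_center in the frame of jig_seat between -0.016 and 0.016 m and y of foot_center in the frame of jig_seat between -0.004 and 0.004 m and angle between foot_center's own z axis and vertical below 0.04 rad and angle between the x axis of foot_center and the x axis of jig_seat, either way round below 0.06 rad and contact force between any of the fingers, the arm and foot above 4 N and linear speed of foot below 0.02 m/s); the arm keeps its last pose, push and grip.
It fails at once if the round foot is shifted by more than 15 mm (distance of round_spot from where it was at the start of the episode above 0.015 m).
It fails at once if the channel is shifted by more than 15 mm (distance of channel_spot from where it was at the start of the episode above 0.015 m).
It fails at once if the wire brush is shifted by more than 15 mm (distance of brush_spot from where it was at the start of the episode above 0.015 m).
It also fails if it takes over 48 s, if anything falls off the work surface, if the arm or the gripper's body presses on something with over 40 N, if the wrist force passes 120 N, or if a joint passes its speed limit or range.

## Working session

There is one attempt and no reset: what is moved stays moved. The work goes in short steps, Python scripts to look and compute and a tool call to move; the robot and the scene stay as the last step left them, time stands still between calls to the robot, and variables do not carry over. Pictures are saved under pics/ and viewed, and the job is handed in when it is done.

Besides the shell and the picture viewer there is one more tool, called after "Request:" as a command line: name --pt "numbers of a row" for each row, then --argument value for the rest. send_rows: Moves the arm, as the interface text tells. Its arguments: {"type":"object","properties":{"targets":{"type":"array"},"newtons":{"type":"number"}},"required":["targets"]}

```bash
mkdir -p pics; ls
python3 - <<'E'
from workcell import monitor, eyes
import cv2, json
print(monitor.get_state())
for c in ['scene','top']:
    r=eyes.read_camera(c); cv2.imwrite(f'pics/{c}0.png',r['img'][:,:,::-1])
    print(c,r['camera_matrix'],r['pose'])
    for n in ['foot_center','jig_seat','jig_fence','round_spot','channel_spot','brush_spot']:
        print(n,[(x['conf'],[round(float(v),3) for v in x['xyz']]) for x in eyes.tip_of(n,c)])
E
```

```text
pics
{'clock': 0.0, 'joint_pos': array([1.11840327e+00, 3.14028502e-01, 4.49616783e-02, 1.30357542e+00,
       1.26112261e-05, 1.43122551e+00]), 'qvel': array([ 0.00087319,  0.00051289,  0.00014335, -0.00103867, -0.00054858,
        0.00153893]), 'tau': array([ 1.11399511e-04, -4.80629933e+01,  2.98533243e+01,  1.95029809e-02,
       -2.93596649e-04,  2.71285522e-06]), 'tcp_pos': array([0.17671862, 0.54663625, 0.23038579]), 'orientation': array([ 4.28326350e-04,  8.08623533e-01,  5.88325700e-01, -8.17572574e-04]), 'wrist_force': array([0.15835716, 0.39266874, 0.06287594]), 'ft_torque': array([ 0.00627459,  0.06878682, -0.02002332]), 'finger_gap': 0.08585354362423521}
scene [[504.95526043   0.         319.98436602]
 [  0.         504.95526043 231.48137765]
 [  0.           0.           1.        ]] [[-0.68452532  0.49893404 -0.5314978   1.05603668]
 [ 0.72884143  0.45373364 -0.51275331  0.39153831]
 [-0.01467165 -0.73837024 -0.67423596  0.63427481]
 [ 0.          0.          0.          1.        ]]
foot_center [(0.75, [0.622, -0.137, 0.036]), (0.61, [0.794, -0.15, 0.03])]
jig_seat [(
[... 194 characters left out ...]
7, 0.009])]
top [[469.08277516   0.         319.65429208]
 [  0.         469.08277516 236.82457912]
 [  0.           0.           1.        ]] [[ 0.02912279 -0.99533277  0.0920029   0.53584711]
 [-0.99939852 -0.03072764 -0.01607508 -0.02749656]
 [ 0.01882709 -0.09147941 -0.99562898  0.91623734]
 [ 0.          0.          0.          1.        ]]
foot_center [(0.81, [0.616, -0.142, 0.03]), (0.73, [0.799, -0.147, 0.032]), (0.71, [0.68, -0.003, 0.031]), (0.16, [0.496, 0.192, 0.028])]
jig_seat [(0.41, [0.746, -0.275, 0.01])]
jig_fence [(0.65, [0.501, 0.233, 0.04])]
round_spot [(0.85, [0.53, -0.325, 0.031])]
channel_spot [(0.69, [0.462, -0.149, 0.019])]
brush_spot [(0.72, [0.742, -0.271, 0.007])]
```

View pics/scene0.png

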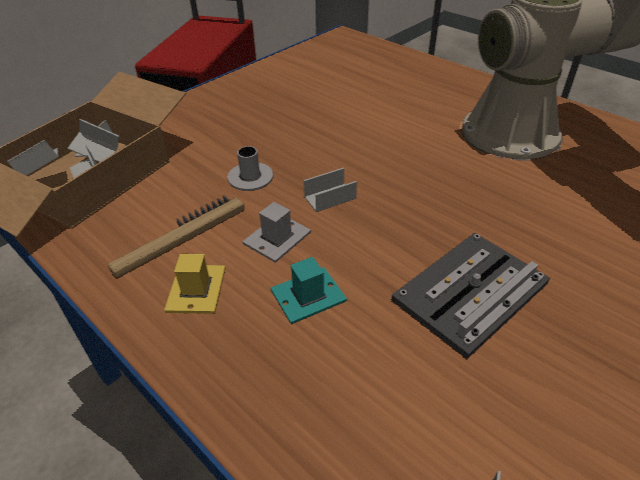

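View pics/top0.png

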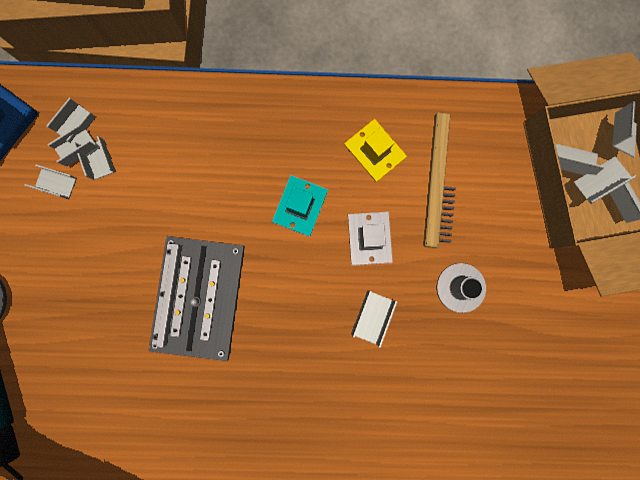

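Candidates for the foot: bare steel with square leg at top (371,238) / scene (276,230); turquoise look-alike at (300,206); yellow at (376,150); round foot at (462,288); channel at (375,318). By description it is the bare steel one. I'll check it in a crop and measure it and the jig.

```bash
cat > h.py <<'E'
import numpy as np, cv2
from workcell import monitor, eyes
def cloud(r,T=None):
    K=r['camera_matrix'];z=r['z_map'];T=r['pose'] if T is None else T
    v,u=np.mgrid[:480,:640]
    P=np.stack([(u-K[0,2])/K[0,0]*z,(v-K[1,2])/K[1,1]*z,z],-1)
    W=P@T[:3,:3].T+T[:3,3]; W[z==0]=np.nan
    return W
def rect(p):
    (c,s,a)=cv2.minAreaRect((p[:,:2]*1000).astype(np.float32)); return np.round(c,1),np.round(s,1),round(a,1)
E
python3 - <<'E'
from h import *
C={}
for c in ['top','scene']:
    r=eyes.read_camera(c);W=cloud(r);C[c]=(r,W)
    X,Y,Z=W[...,0],W[...,1],W[...,2]
    near=np.hypot(X-.618,Y+.139)<.075
    print(c,'bench z',np.nanmedian(Z[(np.abs(X-.6)<.05)&(np.abs(Y-.08)<.03)]))
    def cl(m):
        n,l,s,_=cv2.connectedComponentsWithStats(m.astype(np.uint8),connectivity=4)
        return l==1+np.argmax(s[1:,4])
    m=cl(near&(Z>.057)); print('legtop',m.sum(),rect(W[m]),np.median(Z[m]),W[m].mean(0))
    m=cl(near&(Z>.0035)&(Z<.0095)); print('flange',m.sum(),rect(W[m]),np.median(Z[m]))
    nj=np.hypot(X-.497,Y-.19)<.15
    m=cl(nj&(Z>.010)); print('plate',m.sum(),rect(W[m]))
    m=cl(nj&(Z>.034)&(Y>.2)); print('fence',m.sum(),rect(W[m]),np.median(Z[m]))
    m=nj&(Z>.022)&(Z<.029);n,l,s,ct=cv2.connectedComponentsWithStats(m.astype(np.uint8),connectivity=4)
    for i in range(1,n):
        if s[i,4]>60: print('bar',s[i,4],rect(W[l==i]),ct[i],np.median(Z[l==i]))
    m=np.hypot(X-.497,Y-.19)<.03; m&=Z>.031; print('dowel',m.sum(),W[m].mean(0),np.nanmax(Z[m]))
r=C['top'][0]['img'][:,:,::-1]
a=cv2.resize(r[190:290,330:430],(400,400),interpolation=3);b=cv2.resize(r[225:370,140:255],None,fx=3,fy=3,interpolation=3)
o=np.zeros((440,400+b.shape[1],3),np.uint8);o[:400,:400]=a;o[:b.shape[0],400:]=b
cv2.imwrite('pics/crop1.png',o)
E
```

```text
top bench z -0.0012908275240944844
legtop 481 (array([ 621.6, -139.8]), array([40.2, 40.2]), 5.1) 0.06249963542985271 [ 0.62119982 -0.13956244  0.06252183]
flange 1093 (array([ 621.5, -139.8]), array([100.1,  80. ]), 5.1) 0.0052661441083936555
plate 9141 (array([496.9, 189.5]), array([150.7, 219.9]), 84.6)
fence 741 (array([501., 237.]), array([ 13.7, 189.9]), 84.6) 0.03839006012617008
bar 564 (array([499.5, 217.2]), array([ 16.6, 149.4]), 84.7) [180.13829787 295.20390071] 0.02382298721108178
bar 572 (array([494.1, 161.3]), array([ 16.7, 149.5]), 84.7) [209.57167832 299.71328671] 0.023925953455747606
dowel 31 [0.49000772 0.18993682 0.03406581] 0.0373356280577366
scene bench z -0.000245843196262141
legtop 411 (array([ 622.8, -138.4]), array([40.7, 42.6]), 6.1) 0.06340282702229927 [ 0.6243556  -0.13675831  0.06301086]
flange 983 (array([ 621.9, -138.7]), array([102.9,  82.9]), 4.5) 0.005737379947227783
plate 9865 (array([498.1, 190.6]), array([150.8, 223.9]), 84.3)
fence 877 (array([502.6, 238.4]), array([ 13. , 191.9]), 84.6) 0.03959887227579717
bar 666 (array([495.2, 162.7]), array([ 17.4, 151.4]), 84.4) [456.54954955 273.84384384] 0.024603811458346003
bar 724 (array([500.3, 218.4]), array([ 17.1, 152.6]), 84.3) [485.21270718 293.42541436] 0.024695272130950796
bar 805 (array([502. , 251.5]), array([ 25.5, 196.5]), 80.9) [499.78881988 307.69192547] 0.023400248019361247
dowel 36 [0.49230781 0.19189095 0.03457169] 0.03756732603435364
```

View pics/crop1.png

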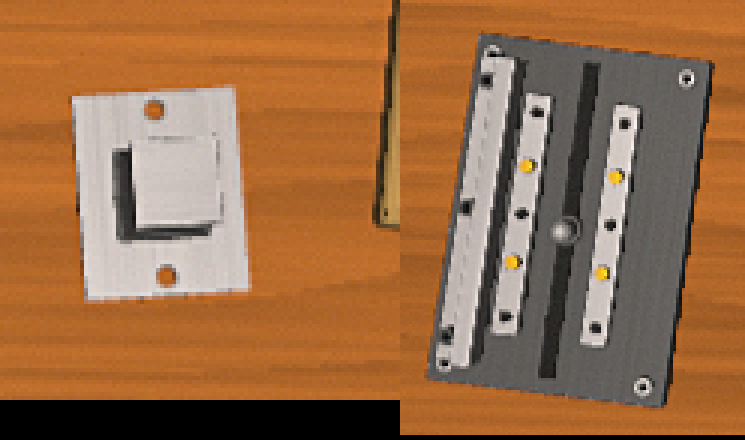

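The crop shows the bare-steel square foot at top (371,238), long side about +5° from world x. The jig shows its fence on the left (+y), and the dowel near (196,301), at jig x ≈ −6.5 mm. The jig's x axis is at about −5.4°. I'll move above the foot with the jaws along its long axis.

Request:
send_rows --pt "0.022 -0.034 0 -3.35 0" --pt "0.022 -0.034 0 -3.35 0" --pt "0.022 -0.034 0 -3.35 0" --pt "0.022 -0.034 0 -3.35 0" --pt "0.022 -0.034 0 -3.35 0" --pt "0.022 -0.034 0 -3.35 0" --pt "0.022 -0.034 0 -3.35 0" --pt "0.022 -0.034 0 -3.35 0" --pt "0.022 -0.034 0 -3.35 0" --pt "0.022 -0.034 0 -3.35 0" --newtons 70

```text
clock: 1.8
tcp_pos: [0.3977, 0.2057, 0.2316]
orientation: [-0.0, 0.944, 0.329, 0.0]
wrist_force: [-0.1, 0.6, -0.0]
finger_gap: 0.0855
```

Request:
send_rows --pt "0.022 -0.034 0 -3.35 0" --pt "0.022 -0.034 0 -3.35 0" --pt "0.022 -0.034 0 -3.35 0" --pt "0.022 -0.034 0 -3.35 0" --pt "0.022 -0.034 0 -3.35 0" --pt "0.022 -0.034 -0.01 -3.35 0" --pt "0.022 -0.034 -0.01 -3.35 0" --pt "0.022 -0.034 -0.02 -3.35 0" --pt "0.022 -0.034 -0.02 -3.35 0" --pt "0.022 -0.034 -0.02 -3.35 0" --pt "0.005 -0.006 0 0 0" --pt "0 0 0 0 0"

```text
clock: 3.0
tcp_pos: [0.6219, -0.14, 0.1501]
orientation: [-0.0, 0.999, 0.044, -0.001]
wrist_force: [-0.8, 0.4, 1.1]
finger_gap: 0.0851
```

```bash
cat >> h.py <<'E'
from scipy.spatial.transform import Rotation as R
def wrist():
    s=monitor.get_state();r=eyes.read_camera('wrist')
    q=s['orientation'];T=np.eye(4);T[:3,:3]=R.from_quat([q[1],q[2],q[3],q[0]]).as_matrix();T[:3,3]=s['tcp_pos']
    return s,r,cloud(r,T@r['T_tool_cam']),np.degrees(np.arctan2(T[1,0],T[0,0]))
def cl(m):
    n,l,s,_=cv2.connectedComponentsWithStats(m.astype(np.uint8),connectivity=4)
    return l==1+np.argmax(s[1:,4])
E
python3 - <<'E'
from h import *
s,r,W,yaw=wrist()
print(s['clock'],s['tcp_pos'],yaw,s['wrist_force'],s['joint_pos'])
X,Y,Z=W[...,0],W[...,1],W[...,2]
near=np.hypot(X-.6215,Y+.139)<.075
m=cl(near&(Z>.057)&(Z<.07)); print('legtop',m.sum(),rect(W[m]),np.median(Z[m]))
m=cl(near&(Z>.003)&(Z<.01)); print('flange',m.sum(),rect(W[m]),np.median(Z[m]))
cv2.imwrite('pics/w1.png',r['img'][:,:,::-1])
E
```

```text
3.0 [ 0.62193353 -0.14002774  0.1500891 ] 4.9888118774360315 [-0.75654634  0.39875524  1.12242443] [-3.47365838e-01  4.67472923e-01  7.49225083e-02  1.18010347e+00
  1.85533586e-04  1.13635989e+00]
legtop 3780 (array([ 620.6, -138.9]), array([40. , 40.4]), 5.2) 0.06393251793323339
flange 7938 (array([ 620.6, -139.2]), array([100.2,  80.6]), 5.3) 0.005999994789276597
```

View pics/w1.png

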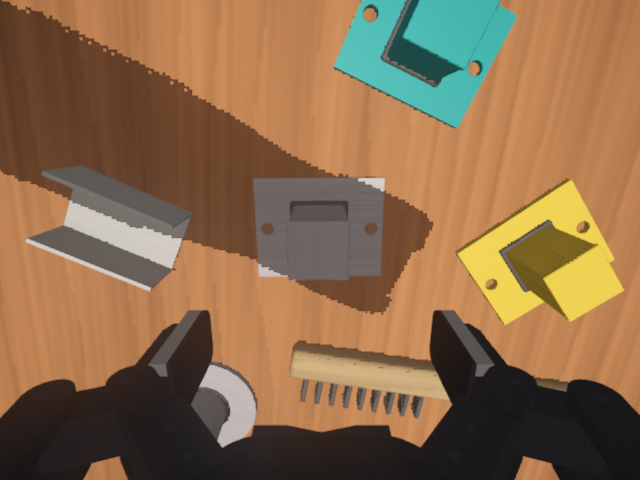

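Wrist picture: the bare foot is centred near (320,228) in the gripper's shadow. Turquoise sits upper right, yellow right, channel left and brush below. Leg measured at (0.6207, −0.139) with yaw 5.2°, and the heights and sizes match. Descending to grasp.

Request:
send_rows --pt "-0.001 0.001 -0.03 0.2 0" --pt "0 0 -0.04 0 0" --pt "0 0 -0.035 0 0" --pt "0 0 -0.02 0 0" --pt "0 0 -0.007 0 0" --pt "0 0 0 0 120" --pt "0 0 0 0 255" --pt "0 0 0 0 255" --pt "0 0 0 0 255" --pt "0 0 0 0 255" --pt "0 0 0 0 255" --pt "0 0 0 0 255" --newtons 70

```text
clock: 4.25
tcp_pos: [0.6222, -0.1382, 0.0216]
orientation: [0.001, 0.999, 0.046, 0.002]
wrist_force: [-0.6, 1.2, 6.5]
finger_gap: 0.0393
```

Request:
send_rows --pt "0 0 0.005 0 255" --pt "0 0 0.015 0 255" --pt "0 0 0.03 0 255" --pt "0 0 0.04 0 255" --pt "0 0 0.03 0 255" --pt "0 0 0 0 255" --pt "0 0 0 0 255"

```text
clock: 4.95
tcp_pos: [0.6209, -0.1379, 0.1391]
orientation: [0.0, 0.999, 0.046, 0.0]
wrist_force: [-0.8, 0.2, -6.2]
finger_gap: 0.039
```

Run:
```python
from h import *
s,r,W,yaw=wrist()
print(s['clock'],s['tcp_pos'],yaw,s['wrist_force'],s['orientation'],s['finger_gap'])
cv2.imwrite('pics/w2.png',r['img'][:,:,::-1])
z=s['tcp_pos'][2]; X,Y,Z=W[...,0],W[...,1],W[...,2]
m=cl((np.hypot(X-s['tcp_pos'][0],Y-s['tcp_pos'][1])<.07)&(Z<z)&(Z>z-.035)); print(rect(W[m]),np.median(Z[m]),m.sum())
P=W[m];A=np.c_[P[:,:2]-P[:,:2].mean(0),np.ones(len(P))];print('slope',np.linalg.lstsq(A,P[:,2],rcond=None)[0])
r=eyes.read_camera('scene');cv2.imwrite('pics/s2.png',r['img'][:,:,::-1])
```

```text
4.95 [ 0.62091564 -0.13790982  0.13911241] 5.270839550598891 [-0.77516089  0.23326345 -6.19461716] [6.42566594e-05 9.98942313e-01 4.59805185e-02 2.08568298e-04] 0.0389538336254541
(array([ 620.9, -129.9]), array([100.6,  62.9]), 5.2) 0.12364323057967339 17483
slope [-0.00044241 -0.01080267  0.12406128]
```

View pics/w2.png

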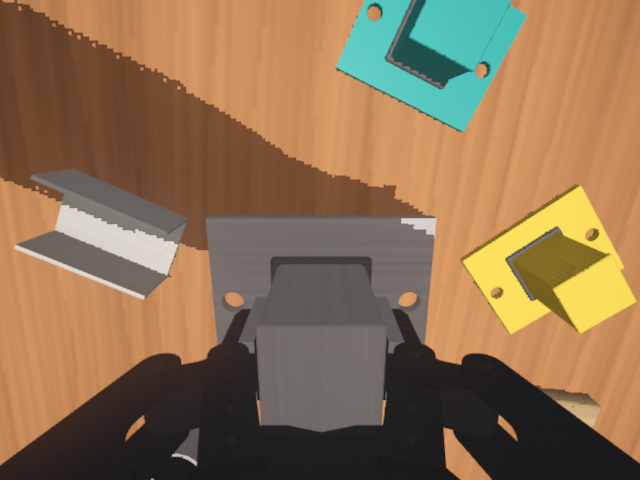

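View pics/s2.png

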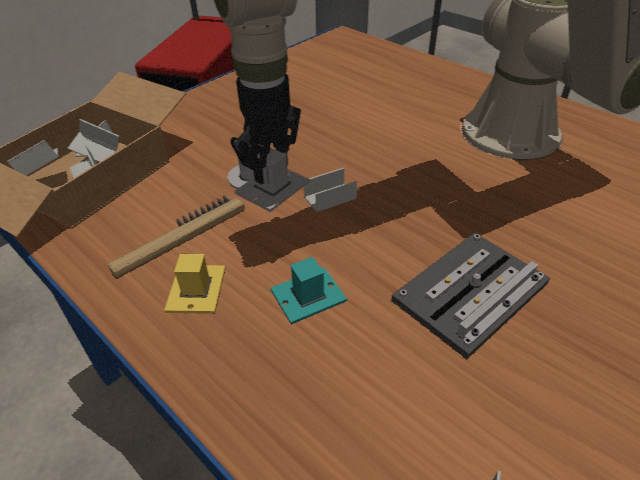

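The foot is held level. In w2 the flange's far edge is at row 216, with the leg between the pads. Next I go to a spot short of the jig so the wrist camera can see the dowel and fence ahead of the foot.

Request:
send_rows --pt "-0.01 0.02 0.01 -1.5 255" --pt "-0.022 0.033 0.01 -1.5 255" --pt "-0.022 0.033 0.01 -1.5 255" --pt "-0.022 0.033 0 -1.5 255" --pt "-0.022 0.033 0 -1.5 255" --pt "-0.022 0.03 0 -1.5 255" --pt "-0.01 0.016 0 -1.5 255" --pt "0 0 0 0 255" --pt "0 0 0 0 255"

```text
clock: 5.95
tcp_pos: [0.4901, 0.0603, 0.1679]
orientation: [0.0, 0.999, -0.045, -0.001]
wrist_force: [0.9, -0.1, -3.8]
finger_gap: 0.0389
```

Run:
```python
from h import *
s,r,W,yaw=wrist()
print(s['clock'],s['tcp_pos'],yaw,s['wrist_force'],s['finger_gap'])
cv2.imwrite('pics/w3.png',r['img'][:,:,::-1])
X,Y,Z=W[...,0],W[...,1],W[...,2]
t=s['tcp_pos']
m=cl((np.hypot(X-t[0],Y-t[1])<.075)&(Z<t[2]-.01)&(Z>t[2]-.03)); 
a=np.radians(yaw);u=np.array([np.cos(a),np.sin(a)]);v=np.array([-u[1],u[0]])
d=(W[m][:,:2]-t[:2]);print('flange in tool dirs: x',np.percentile(d@u,[.5,99.5]),'y',np.percentile(d@v,[.5,99.5]),rect(W[m]))
nj=np.hypot(X-.497,Y-.19)<.15
m=nj&(Z>.010)&(Z<.06)
m=cl(m); print('plate',m.sum(),rect(W[m]))
m=cl(nj&(Z>.034)&(Y>.21)&(Z<.06)); print('fence',m.sum(),rect(W[m]),np.median(Z[m]))
m=nj&(Z>.022)&(Z<.0275);n,l,st,ct=cv2.connectedComponentsWithStats(m.astype(np.uint8),connectivity=4)
for i in range(1,n):
    if st[i,4]>300: print('bar',st[i,4],rect(W[l==i]),ct[i])
m=(np.hypot(X-.492,Y-.19)<.02)&(Z>.0355)&(Z<.06); print('dowel tip',m.sum(),rect(W[m]),W[m].mean(0))
m=(np.hypot(X-.492,Y-.19)<.02)&(Z>.026)&(Z<.06); print('dowel',m.sum(),rect(W[m]))
```

```text
5.95 [0.49006846 0.06033795 0.16794463] -5.141768848325356 [ 0.93942923 -0.13449273 -3.76214836] 0.03892187213175963
flange in tool dirs: x [-0.04916426  0.05023724] y [-0.01882346  0.03931896] (array([491.3,  68.6]), array([ 62.8, 100.7]), 85.2)
plate 47236 (array([493.9, 168.9]), array([106.2, 221.4]), 84.9)Traceback (most recent call last):
  File "<stdin>", line 13, in <module>
  File "h.py", line 18, in cl
    return l==1+np.argmax(s[1:,4])
                ~~~~~~~~~^^^^^^^^^
    return _wrapfunc(a, 'argmax', axis=axis, out=out, **kwds)
    return bound(*args, **kwds)
ValueError: attempt to get argmax of an empty sequence
```

View pics/w3.png

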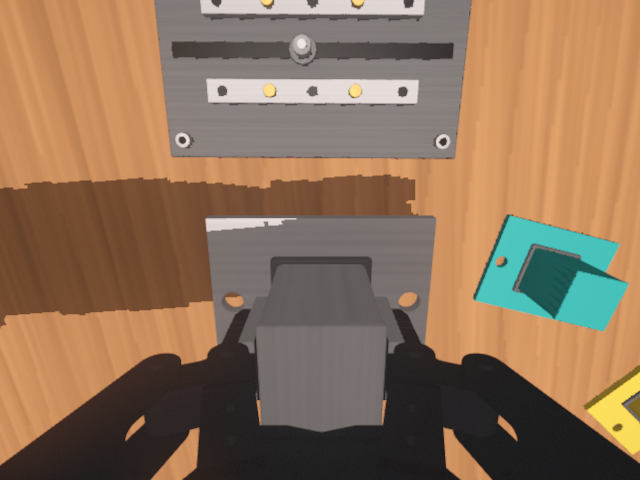

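The jig is ahead, with the dowel at about (302,45), the near bar at y≈91, and the far bar at the image top. The foot's flange edge is parallel to the bars.

Run:
```python
from h import *
s,r,W,yaw=wrist()
X,Y,Z=W[...,0],W[...,1],W[...,2]
nj=np.hypot(X-.497,Y-.19)<.15
m=nj&(Z>.022)&(Z<.0275);n,l,st,ct=cv2.connectedComponentsWithStats(m.astype(np.uint8),connectivity=4)
for i in range(1,n):
    if st[i,4]>300: print('bar',st[i,4],rect(W[l==i]),ct[i],np.median(Z[l==i]))
for h in (.026,.031,.0355):
    m=(np.hypot(X-.492,Y-.19)<.02)&(Z>h)&(Z<.06); print('dowel',h,m.sum(),rect(W[m]) if m.sum() else 0,W[m].mean(0))
```

```text
bar 3160 (array([498.3, 214.4]), array([  8.9, 149.9]), 84.6) [311.75696203   7.04968354] 0.024964838484738655
bar 4840 (array([493.3, 162.7]), array([ 16.1, 150.1]), 84.7) [310.66528926  89.95061983] 0.025026289813520203
dowel 0.026 310 (array([490. , 184.5]), array([11.5, 25.4]), 8.2) [0.48919826 0.19038731 0.03459748]
dowel 0.031 282 (array([489.1, 191.2]), array([11.6, 11.4]), 84.2) [0.48914919 0.19082775 0.0352089 ]
dowel 0.0355 132 (array([489.6, 190.9]), array([8.9, 9. ]), 42.2) [0.4894129  0.19105258 0.03641754]
```

Request:
send_rows --pt "-0.001 0.025 0 -0.2 255" --pt "0 0.04 -0.02 0 255" --pt "0 0.035 -0.03 0 255" --pt "0 0.022 -0.03 0 255" --pt "0 0.0095 -0.02 0 255" --pt "0 0 0 0 255" --pt "0 0 0 0 255" --pt "0 0 0 0 255"

```text
clock: 6.85
tcp_pos: [0.4914, 0.1908, 0.0704]
orientation: [-0.0, 0.999, -0.048, 0.001]
wrist_force: [-1.0, 0.8, -5.1]
finger_gap: 0.0393
```

Run:
```python
from h import *
s,r,W,yaw=wrist()
print(s['clock'],s['tcp_pos'],yaw,s['wrist_force'],s['finger_gap'])
cv2.imwrite('pics/w4.png',r['img'][:,:,::-1])
r=eyes.read_camera('scene');cv2.imwrite('pics/s4.png',cv2.resize(r['img'][150:390,340:640,::-1],None,fx=2,fy=2))
```

```text
6.85 [0.49141102 0.19083387 0.07037631] -5.50838044939257 [-1.03977739  0.78491823 -5.10189377] 0.0393097389519222
```

View pics/s4.png

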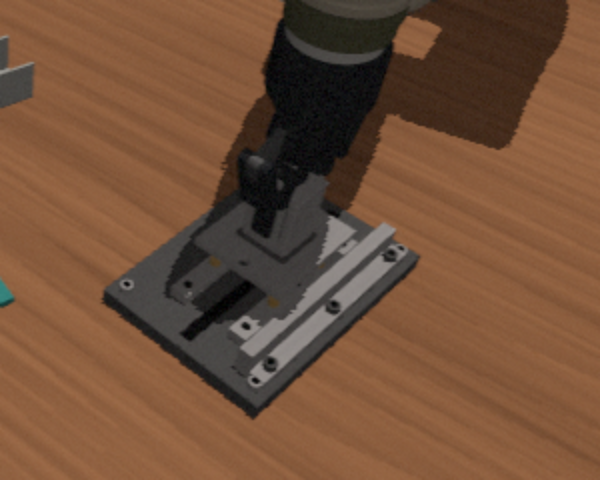

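View pics/w4.png

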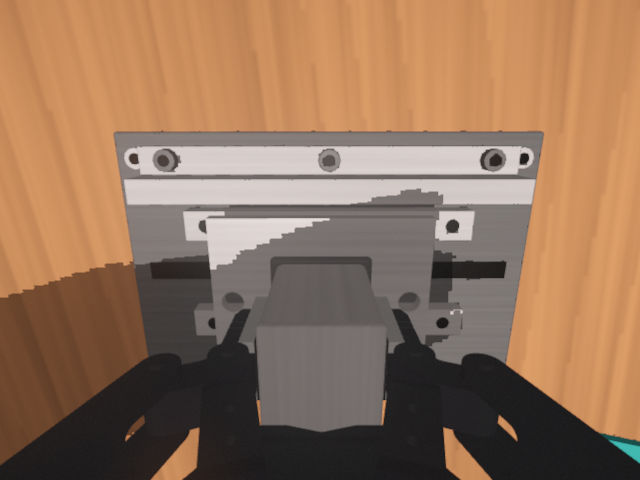

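The foot hangs over the jig, parallel to the fence. The flange edge is at w4 row ~217 and the fence at rows 180–205. I'll correct 2.5 mm in x and 1 mm in y, then lower gently.

Request:
send_rows --pt "-0.0025 0.001 0 0.1 255" --pt "0 0 -0.004 0 255" --pt "0 0 -0.003 0 255" --pt "0 0 0 0 255" --pt "0 0 0 0 255"

```text
clock: 7.45
tcp_pos: [0.4873, 0.1926, 0.0622]
orientation: [0.0, 0.999, -0.046, -0.0]
wrist_force: [0.5, 1.0, -5.3]
finger_gap: 0.0395
```

Run:
```python
from h import *
s,r,W,yaw=wrist()
print(s['clock'],s['tcp_pos'],yaw,s['wrist_force'],s['finger_gap'])
X,Y,Z=W[...,0],W[...,1],W[...,2]
t=s['tcp_pos']
a=np.radians(-5.35);u=np.array([np.cos(a),np.sin(a)]);v=np.array([-u[1],u[0]])
m=cl((np.hypot(X-t[0],Y-t[1])<.075)&(Z<t[2]-.01)&(Z>t[2]-.022)); d=(W[m][:,:2]-[.4959,.1906])
print('flange in jig: x',np.percentile(d@u,[.3,99.7])*1e3,'y',np.percentile(d@v,[.3,99.7])*1e3,rect(W[m]),np.median(W[m][:,2]))
m=cl((np.abs((W[...,:2]-[.4959,.1906])@v-.047)<.012)&(Z>.036)&(Z<.044)); d=(W[m][:,:2]-[.4959,.1906])
print('fence x',np.percentile(d@u,[.3,99.7])*1e3,'y',np.percentile(d@v,[.3,1,99,99.7])*1e3,rect(W[m]))
```

```text
7.45 [0.48726668 0.19260046 0.06215332] -5.32005625377359 [ 0.4846919   0.98208557 -5.25874418] 0.03951661552364672
flange in jig: x [-58.0894319   41.62429702] y [-18.71835661  40.53814784] (array([488.6, 200.8]), array([ 62.6, 100.6]), 84.7) 0.046674377935784744
fence x [-93.71140603  94.39037532] y [42.11955927 42.25855867 54.10384365 54.23383025] (array([500.8, 238.4]), array([ 12.4, 190.5]), 84.6)
```

Request:
send_rows --pt "0.0012 -0.0006 0 0 255" --pt "0 0 -0.002 0 255" --pt "0 0 -0.002 0 255" --pt "0 0 -0.002 0 255" --pt "0 0 0 0 255"

```text
clock: 8.0
tcp_pos: [0.4883, 0.192, 0.0559]
orientation: [0.0, 0.999, -0.046, -0.0]
wrist_force: [0.1, -1.1, -4.7]
finger_gap: 0.0391
```

No contact force, and the underside is estimated already below the tip. I keep lowering.

Request:
send_rows --pt "0 0 -0.002 0 255" --pt "0 0 -0.0015 0 255" --pt "0 0 0 0 255"

```text
clock: 8.3
tcp_pos: [0.4887, 0.192, 0.0528]
orientation: [-0.0, 0.999, -0.046, 0.0]
wrist_force: [-0.4, 0.6, -4.2]
finger_gap: 0.0394
```

```bash
cat > chk.py <<'E'
from h import *
s,r,W,yaw=wrist()
print(s['clock'],s['tcp_pos'],yaw,s['wrist_force'],s['ft_torque'],s['finger_gap'])
X,Y,Z=W[...,0],W[...,1],W[...,2]
t=s['tcp_pos']
a=np.radians(-5.35);u=np.array([np.cos(a),np.sin(a)]);v=np.array([-u[1],u[0]])
J=(W[...,:2]-[.4959,.1906]);jx=J@u;jy=J@v
m=cl((np.abs(jx)<.07)&(np.abs(jy)<.041)&(Z<t[2]-.008)&(Z>t[2]-.022)&(Z>.028)); P=W[m]
print('flange jig x',np.percentile(jx[m],[.3,99.7])*1e3,'y',np.percentile(jy[m],[.3,99.7])*1e3,rect(P),'topz',np.median(P[:,2]))
A=np.c_[jx[m],jy[m],np.ones(m.sum())];print('slope(rad) & z',np.linalg.lstsq(A,P[:,2],rcond=None)[0])
b=(np.abs(np.abs(jx)-.066)<.004)&(np.abs(jy-.028)<.006);print('far bar z',np.nanmedian(Z[b]))
E
python3 chk.py
```

```text
8.3 [0.48867496 0.19204461 0.05275036] -5.321950301551553 [-0.39154753  0.60436315 -4.20002731] [-0.01584045  0.01357289  0.07703159] 0.03938113249900661
flange jig x [-56.62252083  43.08404994] y [-19.20594969  40.13712764] (array([489.9, 200.2]), array([ 62.7, 100.5]), 84.7) topz 0.03728820709516514
slope(rad) & z [-0.00170423 -0.00526693  0.03743039]
far bar z 0.02515505592677353
```

The underside is now about 6 mm above the bars, well below the tip (11.5 mm), and level, so the hole is on the dowel. Pressing down.

Request:
send_rows --pt "0 0 -0.0015 0 255" --pt "0 0 -0.0015 0 255" --pt "0 0 -0.0015 0 255" --pt "0 0 0 0 255"

```text
clock: 8.75
tcp_pos: [0.4888, 0.1921, 0.049]
orientation: [-0.0, 0.999, -0.046, 0.0]
wrist_force: [-2.9, -0.8, 5.5]
finger_gap: 0.0391
```

```bash
python3 chk.py
```

```text
8.75 [0.48880197 0.19208226 0.04901302] -5.319134282273555 [-2.9253924  -0.80327253  5.45088167] [-0.218983    0.7179673   0.07630437] 0.03906533512186166
flange jig x [-56.5088278   43.15998599] y [-19.10099905  40.11197042] (array([490.1, 200.1]), array([ 62.9, 100.6]), 84.5) topz 0.033579060863800206
slope(rad) & z [-0.00073465  0.00011047  0.03367954]
far bar z 0.025118879060433308
```

Request:
send_rows --pt "0 0 -0.0012 0 255" --pt "0 0 -0.0012 0 255" --pt "0 0 -0.001 0 255" --pt "0 0 -0.001 0 255" --pt "0 0 0 0 255" --pt "0 0 0 0 255"

```text
clock: 9.4
tcp_pos: [0.489, 0.1922, 0.0465]
orientation: [-0.0, 0.999, -0.046, 0.001]
wrist_force: [-7.6, -1.0, 20.2]
finger_gap: 0.0393
```

```bash
python3 chk.py
```

```text
9.4 [0.48900117 0.1921847  0.04650198] -5.309449576919115 [-7.56403072 -1.03012059 20.22600423] [-0.47135349  1.58628265 -0.07502332] 0.03932403919046345
flange jig x [-56.27512084  43.36535893] y [-19.06729161  40.02894198] (array([490.4, 200.4]), array([ 62.2, 100.7]), 84.8) topz 0.031102272462258607
slope(rad) & z [0.00024924 0.00057764 0.03126269]
far bar z 0.025165809173358533
```

It is home: flange top 31.1 mm, so underside 25.1 mm, level. I'll ease the 7.6 N side load and add a little more press.

Request:
send_rows --pt "-0.0007 0 -0.0005 0 255" --pt "0 0 -0.0005 0 255" --pt "0 0 0 0 255" --pt "0 0 0 0 255" --pt "0 0 0 0 255" --pt "0 0 0 0 255" --pt "0 0 0 0 255" --pt "0 0 0 0 255" --pt "0 0 0 0 255" --pt "0 0 0 0 255"

```text
clock: 10.45
tcp_pos: [0.489, 0.1922, 0.0465]
orientation: [-0.0, 0.999, -0.046, 0.002]
wrist_force: [-7.5, -3.4, 27.0]
finger_gap: 0.0394
```

```bash
python3 chk.py
python3 - <<'E'
from h import *
r=eyes.read_camera('scene');cv2.imwrite('pics/s5.png',r['img'][:,:,::-1])
for n in ['round_spot','channel_spot','brush_spot']: print(n,[(x['conf'],np.round(x['xyz'],3)) for x in eyes.tip_of(n,'scene')][:1])
E
```

```text
10.45 [0.48900178 0.19220481 0.04649452] -5.312259059381271 [-7.47916103 -3.37538892 26.95866953] [-0.64590548  2.14504876 -0.05405322] 0.0393725812329589
flange jig x [-56.32462146  43.39123455] y [-19.10684027  40.04030368] (array([490.3, 200.4]), array([ 62.2, 101. ]), 84.9) topz 0.031100843624266683
slope(rad) & z [0.00032444 0.00097211 0.03124742]
far bar z 0.02513080912701174
round_spot [(0.9, array([ 0.532, -0.317,  0.036]))]
channel_spot [(0.66, array([ 0.464, -0.145,  0.025]))]
brush_spot [(0.76, array([ 0.742, -0.269,  0.006]))]
```

View pics/s5.png

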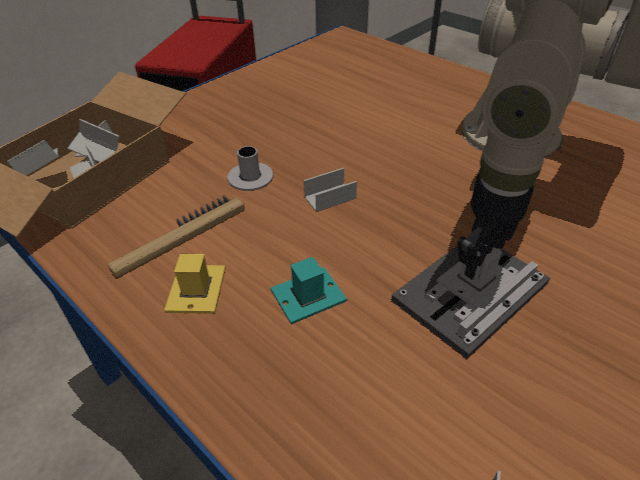

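The foot sits in the jig at scene (475,280), gripper on it. It has not moved between checks, and the other objects are where they were. Press is steady at about 27 N.

```bash
python3 -c "
from workcell import ticket
print(ticket.hand_in())"
```

```text
the job is handed in; nothing more can be done
None
```

I picked up the bare-steel square-leg foot and carried it over the jig. It dropped over the dowel, and I pressed it home on the rest bars. I handed the job in at about 10.5 s with the gripper still holding it down. No search along the fence was needed. The wrist camera had seen the dowel at about −6.7 mm in jig x before the foot covered it, so the foot went on directly.

Last checks before hand-in:
- **Height:** underside at 25.1 mm with the bars measured at 25.1 mm, level within 0.001 rad.
- **Position:** foot centre at about x = −6.5 mm and y = 0 mm in the jig frame. Its long side is parallel to the fence within about 0.5°.
- **Press:** about 27 N upward at the wrist, and the foot did not move over the last second.
- **Other objects:** the round foot, channel and brush read within about 4 mm of their starting positions, which is the networks' accuracy.

One thing was not fully cleared: a side force of about 8 N (mainly x) remained from contact at the dowel. A 0.7 mm easing move did not remove it. Nothing else failed or disagreed, and the hand-in gave no verdict.

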